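Sort tagged heater blocks and depth-check the good one

TASK

Two tube blocks have come back from the workshop with inspection tags: round means passed, triangular means rejected. Slide them over the desk, without lifting or tipping them and without disturbing the other things on the desk: the rejected block goes fully home into the plain nest, the one that carries the same triangle, and the passed block fully home into the nest under the depth gauge. Once the passed block is home, press the gauge's rod down into its bore until it bottoms out, hold it there for two seconds, then let it rise and leave both blocks seated.

Things in the scene. Friction and masses are not known exactly. Their poses are not given: they have to be found in the camera images.
- round_block_center (a point): aluminium heater block with a round tag (42 mm): passed; loose on the desk, 78 mm (x) by 52 mm (y) by 44 mm high, 0.35 to 0.7 kg. The point is its centre, 22 mm up; +x points away from the robot within 0.15 rad at the start. In its top a blind bore at x = +24, y = 0 mm, 18 mm wide and 30 mm deep, between two 8 mm ones; the dark 2 mm thick tag lies at x = -12 mm
- triangle_block_center (a point): aluminium heater block with a triangular tag (side 45 mm): rejected; loose on the desk, 78 mm (x) by 52 mm (y) by 44 mm high, 0.35 to 0.7 kg. The point is its centre, 22 mm up; +x points away from the robot within 0.15 rad at the start. In its top a blind bore at x = +24, y = 0 mm, 18 mm wide and 30 mm deep, between two 8 mm ones; the dark 2 mm thick tag lies at x = -12 mm
- gauge_nest_home (a point): the nest under the depth gauge: where the centre of a block fully home lies (22 mm up), with that block's axes. It is the right (-y) bay of a fixed grey double nest without a floor, open to -x (the robot, within 0.14 rad); the bays are 68 mm apart. Back wall's face at x = +39 mm, 28 mm high; rails 24 mm high, 60 mm apart from x = -16 mm on, widening to about 70 mm at x = -34 mm. Gauge: see gauge_arm
- gauge_arm (a point): top of the guide of the fixed depth gauge, 128 mm above the desk, at x = +24 mm, y = 0 of the gauge nest: over the middle bore of the seated block. The guide, 22 mm thick, begins 98 mm above the desk; a grey arm joins it to an 18 mm post, 134 mm high, at x = +77 mm of the nest
- plain_nest_home (a point): the plain nest: where the centre of a block fully home lies (22 mm up), with that block's axes. It is the left (+y) bay of a fixed grey double nest without a floor, open to -x (the robot, within 0.14 rad); the bays are 68 mm apart. Back wall's face at x = +39 mm, 28 mm high; rails 24 mm high, 60 mm apart from x = -16 mm on, widening to about 70 mm at x = -34 mm. Triangle plate behind it
- rod_knob (a point): centre of the top face of the black knob on the depth rod, 34 mm across, to be pressed straight down. It is 183 mm above the desk at rest and moves down with the rod. The rod is 8 mm thick with a round tip, 129 mm below this point
- depth_rod (a joint): travel of the depth rod: 0 at rest (tip 10 mm above a seated block), growing as it is pressed down. A spring lifts it back; pressing takes about 2 N at the start and 6 N at the bottom. Tip on a block's top face: 0.010 m; tip on the floor of the bore: 0.040 m; end of travel without a block: 0.050 m
- microscope: binocular microscope, fixed furniture, 375 mm high (eyepieces nearest the robot), about 290 mm deep and 245 mm wide. It stands right of the work; its stage and knobs reach up to 125 mm to the left of this origin
- cork_mat: round cork mat with a dish and a dropper bottle on it, all fixed, 112 mm across, 8 mm high, close to the right of the double nest
- slide_box: flat grey slide box, shut, fixed furniture, 108 mm (x) by 181 mm (y), 38 mm high, turned by -0.12 rad; it bounds the work on the left. Origin at the centre of its underside
- beaker: empty glass beaker, 66 mm across, 83 mm high; a bystander, to be left where it is. Origin at the centre of its underside
- oil_bottle: small brown bottle with a black cap, 26 mm across, 68 mm high; a bystander, to be left where it is. Origin at the centre of its underside
- tape_roll: roll of label tape lying flat, 66 mm across, 19 mm high; a bystander, to be left where it is. Origin at the centre of its underside
- lab_timer: standing white lab timer, 66 mm wide, 20 mm thick, 64 mm high; a bystander, to be left where it is. Origin at the centre of its underside
- marker: marker pen lying flat, 125 mm long, 12 mm thick; a bystander, to be left where it is. Origin at the centre of its underside

How it is judged:
On the way, in this order (a step that is already met when the one before it is completed fails the run):
1. the passed (round tag) block is fully home in the gauge nest (horizontal distance between round_block_center and gauge_nest_home below 0.006 m and angle between the x axis of round_block_center and the x axis of gauge_nest_home, either way round below 0.06 rad and angle between round_block_center's own z axis and vertical below 0.05 rad and height (world z) of round_block_center below 0.026 m), for 0.2 s.
2. the depth rod stands on the floor of the passed block's bore and is held there for a second (all of step 1 and value of joint depth_rod between 0.038 and 0.044 m), for 1 s.
At the end, for the whole second after the job is handed in: Round-tag block in the gauge nest and triangle-tag block in the plain nest, flat on the desk, centres within 6 mm of the home points, square within 0.06 rad; the rod was held on the passed block's bore floor for 1 s and is up again (under 4 mm of travel) (all of step 1 and horizontal distance between triangle_block_center and plain_nest_home below 0.006 m and angle between the x axis of triangle_block_center and the x axis of plain_nest_home, either way round below 0.06 rad and angle between triangle_block_center's own z axis and vertical below 0.05 rad and height (world z) of triangle_block_center below 0.026 m and value of joint depth_rod below 0.004 m); the robot touches nothing.
It fails at once if the round block is lifted off the desk or tipped (height (world z) of round_block_center above 0.037 m or angle between round_block_center's own z axis and vertical above 0.2 rad).
It fails at once if the triangle block is lifted off the desk or tipped (height (world z) of triangle_block_center above 0.037 m or angle between triangle_block_center's own z axis and vertical above 0.2 rad).
It fails at once if a bystander is shifted by more than 30 mm (distance of any of beaker, oil_bottle, tape_roll, lab_timer, marker from where it was at the start of the episode above 0.03 m).
It also fails if it takes over 72 s, if anything falls off the work surface, if the arm or the gripper's body presses on something with over 40 N, if the wrist force passes 120 N, or if a joint passes its speed limit or range.

ROBOT

A 6-joint arm with a two-finger parallel gripper is mounted at the origin on a cart in front of the work surface, level with it; the furniture and walls round the work are solid. World frame = base frame: x ahead of the robot, y to its left, z up, the work surface at z = 0. Lengths are in m, angles in rad, forces in N, time in s.
With the tool pointing down it reaches from about 0.4 to 0.925 m from the base axis. Payload 12.5 kg.
Tool frame: the origin (TCP) lies at the very end of the fingers, on their centre line; the grasp point (between the pads) lies 19 mm behind it (arm.grip_depth is the distance from the TCP to the grasp point, in m); x points along the fingers, y is the direction in which the jaws open and shut, and the axes are right-handed (so a half turn about x gives the same grasp; the last joint's range is limited). The gripper opens to 95 mm and grips with 3 to 60 N. Pads are 20 mm wide; open, the fingers measure 119 mm over their backs; the gripper's body (75 mm by 180 mm) begins 59 mm behind the grasp point.
Start: joints at [1.031, 0.491, 1.559, -0, 1.092, -0.106], TCP at [0.263, 0.567, 0.215] pointing down, gripper open.
Joint ranges: [-3.1, 3.1], [-0.84, 2.19], [0.05, 2.79], [-1.13, 4.28], [0.06, 2.93], [-2.69, 2.69]. Speed limits (rad/s): [2.22, 2.22, 2.79, 3.14, 3.14, 3.14].

INTERFACE

Orientations are given as a 3x3 rotation matrix whose columns are the frame's x, y, z axes.
In Python, from workcell import arm gives the robot as it stands.
- The arm moves only by the shell command python3 -m inch 'ROWS' [FORCE]. ROWS is a JSON object of lists of equal length, an entry for each row: "translation": the shift along the tool's x, y, z each as a share of 100 mm, from -1 to 1, a list of three; "turn": the turn, a rotation vector about the tool's x, y, z each as a share of 60 degrees, from -1 to 1, a list of three; "gripper": the closure, from 0 (fully open) to 1 (shut). A call has 1 to 5 rows; each row is the pose to reach, as a shift and turn from the pose commanded when the call began, along the tool's axes at that moment; what a row does not reach only later rows make up. A row lasts 1/8 s, in which the tool goes at most 62.5 mm and 10.7 degrees, less where a joint would pass 70% of its speed; a pose out of reach is approached as far as the arm can. A call with a number of a shift or a turn outside -1 to 1 is refused whole. A call with a gripper value outside its range is refused whole. The fingers move at their own pace and stop on an object; FORCE is the grip in N (left out, the last holds). Time passes only in rows, so rows that repeat a pose let the fingers close. It gives the time, the measured TCP pose, the force and the opening at its end, in the units of the state.
- arm.observe(): the state, without advancing time (a new reading comes with each control period).
- arm.get_image(name): name is "side" or "top"; returns (picture, depth): 480x640x3 uint8, blue, green, red; 480x640 float32, m along the optical axis (not along the pixel's ray), 0 where there is no reading.
- arm.get_calibration(name): a dict with "mtx" (3x3 intrinsics, pixels), "R" (3x3) and "t" (3): a world point X has camera coordinates R X + t. Camera axes: x right, y down, z forward; pixel columns grow to the right and rows downward; lengths in m; the calibration is good to about 2 mm. A picture is of the moment at which its call begins. get_calibration takes no time and is no camera call.
- arm.sign_off(): hands the job in, once; it reports no verdict.
The state is a dict: "t": time; "qpos": joint angles; "dq": joint speeds; "tau": joint torques, N m; "tool_pos": TCP position; "eef_rot": TCP orientation; "ft_force": force on the tool from outside, world axes, zero at the start; "torque": the same for the moment, N m; "finger_gap": finger opening in m.
Only numpy, scipy, OpenCV 4.12 (cv2) and the standard library are available. Lean on these libraries where they do the work, as an engineer would, in place of code of your own. Each camera call takes 0.05 s, during which the arm holds its last target. There are 200 camera calls.

## Working session

There is one attempt and no reset: what is moved stays moved. The work goes in short steps, Python scripts to look and compute and a shell command to move; the robot and the scene stay as the last step left them, time stands still between calls to the robot, and variables do not carry over. Pictures are saved under pics/ and viewed, about 8 in all and at most 12, crops included, and the job is handed in when it is done.

```bash
mkdir -p pics; cat > h.py <<'E'
import numpy as np, cv2
from workcell import arm
def grab(name,fn=None):
    im,d=arm.get_image(name)
    np.savez('/tmp/%s.npz'%name,im=im,d=d)
    if fn: cv2.imwrite('pics/'+fn,im)
    return im,d
def load(name):
    z=np.load('/tmp/%s.npz'%name); return z['im'],z['d']
def cloud(name,d):
    c=arm.get_calibration(name);K=np.array(c['mtx']);R=np.array(c['R']);t=np.array(c['t'])
    v,u=np.mgrid[:d.shape[0],:d.shape[1]]
    X=np.stack([(u-K[0,2])/K[0,0]*d,(v-K[1,2])/K[1,1]*d,d],-1)
    P=(X-t.ravel())@R
    P[d==0]=np.nan
    return P
def onplane(name,px,z):
    c=arm.get_calibration(name);K=np.array(c['mtx']);R=np.array(c['R']);t=np.array(c['t']).ravel()
    px=np.atleast_2d(px).astype(float)
    r=np.c_[px,np.ones(len(px))]@np.linalg.inv(K).T@R
    o=-R.T@t
    return o+r*((z-o[2])/r[:,2])[:,None]
E
python3 - <<'E'
from h import *
s=arm.observe();print({k:np.round(v,3).tolist() for k,v in s.items()})
for n in('top','side'):
    im,d=grab(n,n+'0.png');c=arm.get_calibration(n);print(n,np.round(c['mtx'],0).tolist(),(-np.array(c['R']).T@np.array(c['t']).ravel()).round(3))
E
```

```text
{'t': 0.0, 'qpos': [1.031, 0.492, 1.559, 0.0, 1.092, -0.106], 'dq': [-0.0, 0.001, 0.001, -0.001, 0.001, -0.001], 'tau': [0.001, -61.264, -25.818, 0.069, 0.048, -0.0], 'tool_pos': [0.263, 0.567, 0.214], 'eef_rot': [[-0.001, 0.42, 0.907], [-0.001, 0.907, -0.42], [-1.0, -0.001, -0.0]], 'ft_force': [-0.281, 0.142, -0.033], 'torque': [-0.023, 0.017, -0.08], 'finger_gap': 0.095}
top [[561.0, 0.0, 315.0], [0.0, 561.0, 243.0], [0.0, 0.0, 1.0]] [0.374 0.281 1.324]
side [[589.0, 0.0, 324.0], [0.0, 589.0, 239.0], [0.0, 0.0, 1.0]] [0.498 1.207 0.553]
```

View pics/top0.png

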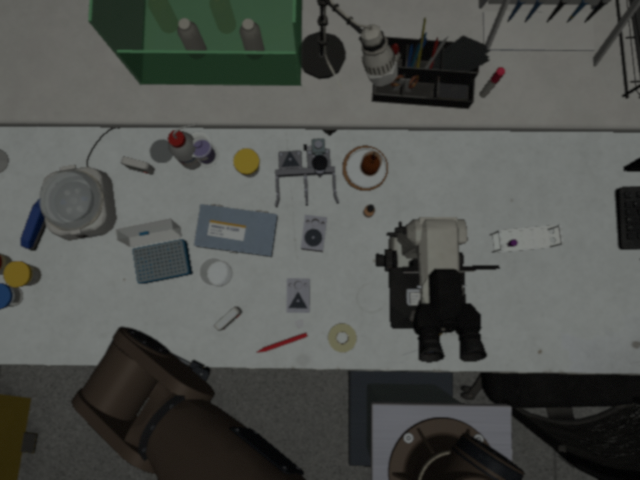

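View pics/side0.png

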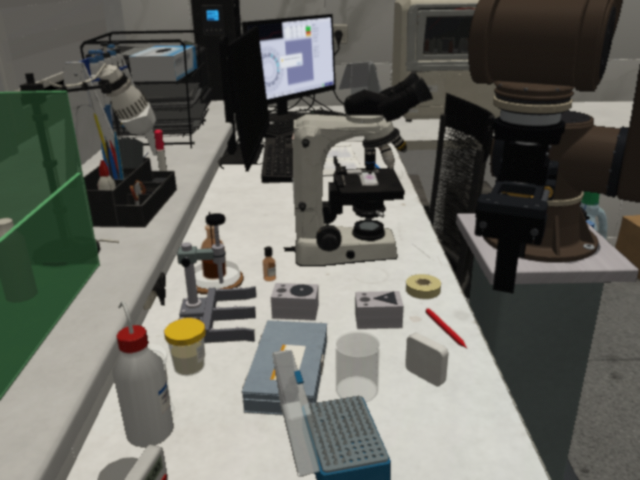

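The top view shows the round-tag block at (314,233), the triangle-tag block at (298,295), and the nest's rails at u≈278, 307 and 336, v 170–205. The gauge is over the right bay, knob near (319,161). The side view agrees. Round has to go first, because it blocks triangle's way.

```bash
python3 - <<'E'
from h import *
im,d=load('top');P=cloud('top',d);g=im.max(2)
def px(m):return np.argwhere(m)
print('desk z',np.nanmedian(P[300:330,200:240,2]))
Z=P[...,2]
for n,(u,v) in dict(round=(314,233),tri=(298,295)).items():
    m=np.zeros(Z.shape,bool);m[v-28:v+29,u-24:u+25]=1
    m&=(Z>0.03)&(Z<0.06)
    k,l,st,_=cv2.connectedComponentsWithStats(m.astype(np.uint8));i=1+np.argmax(st[1:,4]);m=l==i
    yx=px(m);pts=onplane('top',yx[:,::-1],0.044)[:,:2]
    r=cv2.minAreaRect((pts*1000).astype(np.float32));print(n,len(pts),'z',np.nanmedian(Z[m]),r)
    # dark tag / bore
    mm=cv2.morphologyEx(m.astype(np.uint8),cv2.MORPH_CLOSE,np.ones((9,9)))
    print('  corners',cv2.boxPoints(r).round(0).tolist())
    h=(mm>0)&(g<np.median(g[m])*0.65);k,l,st,c=cv2.connectedComponentsWithStats(h.astype(np.uint8))
    for i in range(1,k):
        if st[i,4]>5: print('  dark',st[i,4],onplane('top',c[i],.045).round(4))
# nest
m=np.zeros(Z.shape,bool);m[130:215,262:350]=1
for a,b,zz in((.016,.034,.025),(.085,.14,.128),(.15,.2,.183)):
    k,l,st,c=cv2.connectedComponentsWithStats((m&(Z>a)&(Z<b)).astype(np.uint8))
    for i in range(1,k):
        if st[i,4]>15:
            p=P[l==i];print('h',zz,st[i].tolist(),'mean',p.mean(0).round(4),'ray',onplane('top',c[i],zz).round(4),'ext',np.percentile(p,[2,98],axis=0).round(3).tolist())
e=cv2.resize(im[125:345,200:400],None,fx=3.6,fy=2.7*1,interpolation=cv2.INTER_CUBIC)
e=cv2.resize(im[130:320,240:400],None,fx=3.1,fy=3.1,interpolation=cv2.INTER_CUBIC)
cv2.imwrite('pics/c0.png',np.clip(e*1.6,0,255).astype(np.uint8))
E
```

```text
desk z 0.000605601315337173
round 718 z 0.04451266790319871 ((539.2413330078125, 300.6712341308594), (51.918025970458984, 79.05123138427734), 83.53382110595703)
  corners [[497.0, 279.0], [576.0, 270.0], [581.0, 322.0], [503.0, 331.0]]
  dark 210 [[0.5282 0.3011 0.045 ]]
tri 726 z 0.04413745430474213 ((395.6118469238281, 334.57012939453125), (76.95220947265625, 52.30730438232422), 0.6796515583992004)
  corners [[357.0, 360.0], [357.0, 308.0], [434.0, 309.0], [434.0, 361.0]]
  dark 143 [[0.3795 0.3343 0.045 ]]
h 0.025 [274, 156, 41, 51, 524] mean [0.6737 0.3515 0.0243] ray [[0.6735 0.3514 0.025 ]] ext [[0.611, 0.306, 0.016], [0.717, 0.393, 0.032]]
h 0.025 [324, 166, 15, 37, 156] mean [0.6676 0.2578 0.0248] ray [[0.6675 0.2578 0.025 ]] ext [[0.617, 0.246, 0.017], [0.7, 0.275, 0.031]]
h 0.128 [303, 138, 22, 18, 257] mean [0.7193 0.296  0.1239] ray [[0.7181 0.2959 0.128 ]] ext [[0.704, 0.278, 0.111], [0.737, 0.324, 0.136]]
h 0.128 [314, 169, 11, 7, 49] mean [0.6624 0.2883 0.1198] ray [[0.6605 0.2882 0.128 ]] ext [[0.658, 0.278, 0.102], [0.669, 0.3, 0.129]]
h 0.183 [312, 155, 16, 16, 205] mean [0.6684 0.2882 0.182 ] ray [[0.6682 0.2882 0.183 ]] ext [[0.654, 0.274, 0.176], [0.684, 0.303, 0.187]]
```

View pics/c0.png

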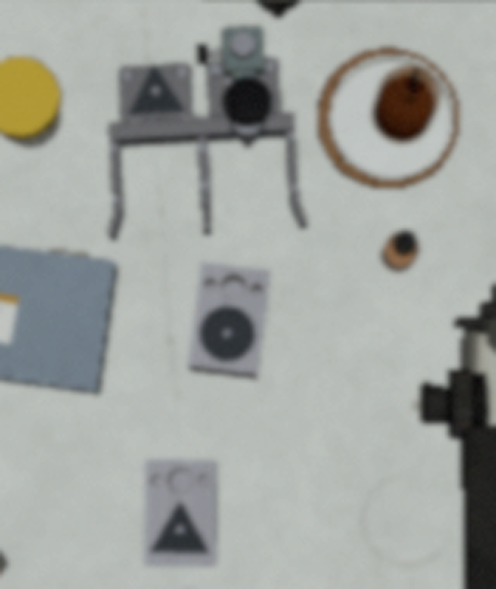

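The crop shows the bays' front wall edge from (110,145) to (293,132), rails in front of it, the post at (241,45) and the knob at (247,102). The clear left side passes close to the slide box (right edge 100–117, v 265–390).

```bash
python3 - <<'E'
from h import *
im,d=load('top');P=cloud('top',d)
f=lambda x,y,z:onplane('top',[240+(x+.5)/3.1-.5,130+(y+.5)/3.1-.5],z)[0].round(4)
print('wall front L,R',f(125,145,.028),f(285,131,.028))
print('rails straight parts mid',f(116,170,.024),f(205,170,.024),f(292,165,.024))
print('rail mid far', f(203,145,.024),f(207,225,.024),'post',f(241,45,.134))
print('slide box right corners',f(117,262,.038),f(100,392,.038),'oil',f(403,245,.068),'knobs',f(420,405,.1))
# wall yaw by fit: points with z .026-.032 near wall
Z=P[...,2]; m=np.zeros(Z.shape,bool);m[150:185,268:345]=1
# rail ridge: per-row centroid of z in rail band for each rail
for u0,u1 in((270,284),(298,313),(328,343)):
    q=[]
    for v in range(178,190):
        w=np.where((Z[v,u0:u1]>.015)&(Z[v,u0:u1]<.035))[0]
        if len(w): q.append(onplane('top',[u0+w.mean(),v],.024)[0][:2])
    q=np.array(q);p=np.polyfit(q[:,0],q[:,1],1);print('rail',q.mean(0).round(4),'slope',p[0].round(3),len(q))
# wall front edge: per column lowest row with z>.025 (skip rails)
q=[]
for u in list(range(284,299))+list(range(312,329)):
    w=[v for v in range(160,182) if .02<Z[v,u]<.034]
    if w:q.append(onplane('top',[u,max(w)+.5],.028)[0][:2])
q=np.array(q);p=np.polyfit(q[:,1],q[:,0],1);print('wall x(y) slope',p[0].round(3),'x at .286,.354',np.polyval(p,[.286,.354]).round(4))
E
```

```text
wall front L,R [0.6733 0.3808 0.028 ] [0.6853 0.2594 0.028 ]
rails straight parts mid [0.6548 0.3876 0.024 ] [0.6554 0.3199 0.024 ] [0.66   0.2538 0.024 ]
rail mid far [0.6748 0.3217 0.024 ] [0.6131 0.3178 0.024 ] post [0.7211 0.2926 0.134 ]
slide box right corners [0.5817 0.3843 0.038 ] [0.484 0.395 0.038] oil [0.5917 0.1732 0.068 ] knobs [0.4721 0.1637 0.1   ]
rail [0.6572 0.3889] slope 0.135 12
rail [0.6578 0.3216] slope 0.049 12
rail [0.6585 0.2541] slope 0.11 12
wall x(y) slope -0.06 x at .286,.354 [0.6827 0.6786]
```

```bash
cat >> h.py <<'E'
from scipy.spatial.transform import Rotation as Ro
def go(x,y,z,yaw):
    s=arm.observe();R=np.array(s['eef_rot']);c,n=np.cos(yaw),np.sin(yaw)
    T=np.array([[0,-n,c],[0,c,n],[-1,0,0]])
    print('t',round(float(s['t']),2),'pos',np.round(s['tool_pos'],4),'F',np.round(s['ft_force'],1),'gap',round(float(s['finger_gap']),4))
    print('translation',(R.T@(np.array([x,y,z])-s['tool_pos'])*10).round(3).tolist(),'turn',(Ro.from_matrix(R.T@T).as_rotvec()/np.radians(60)).round(3).tolist())
E
python3 -c "
from h import *
go(.519,.303,.15,-.113)"
```

```text
t 0.1 pos [0.2625 0.5669 0.2141] F [-0.3 -0.2 -0.8] gap 0.0949
translation [0.642, -1.316, 3.436] turn [-0.306, -0.0, 0.001]
```

```bash
python3 -m inch '{"translation":[[0,-0.15,0.4],[0,-0.3,0.8],[0,-0.38,1],[0,-0.38,1]],"turn":[[0,0,0],[0,0,0],[0,0,0],[0,0,0]],"gripper":[0,0,0,0]}' 10 
python3 -m inch '{"translation":[[0,-0.15,0.4],[0,-0.3,0.8],[0,-0.38,1],[0,-0.38,1]],"turn":[[0,0,0],[0,0,0],[0,0,0],[0,0,0]],"gripper":[0,0,0,0]}'
python3 -m inch '{"translation":[[0,-0.15,0.4],[0,-0.3,0.8],[0,-0.38,1],[0,-0.38,1]],"turn":[[-0.1,0,0],[-0.2,0,0],[-0.3,0,0],[-0.306,0,0]],"gripper":[0,0,0,0]}'
python3 -c "
from h import *
go(.519,.303,.1,-.113)"
```

```text
t: 0.6
tool_pos: [0.3382, 0.49, 0.2146]
eef_rot: [[-0.0, 0.422, 0.907], [-0.0, 0.907, -0.422], [-1.0, -0.0, -0.0]]
ft_force: [-0.7, 0.1, 0.2]
finger_gap: 0.0951
t: 1.1
tool_pos: [0.4125, 0.4141, 0.2146]
eef_rot: [[-0.0, 0.421, 0.907], [0.0, 0.907, -0.421], [-1.0, 0.0, -0.0]]
ft_force: [0.8, -0.7, -0.4]
finger_gap: 0.0952
t: 1.6
tool_pos: [0.487, 0.338, 0.2145]
eef_rot: [[-0.0, 0.114, 0.994], [0.0, 0.994, -0.114], [-1.0, 0.0, -0.0]]
ft_force: [-0.4, 0.8, 0.1]
finger_gap: 0.095
t 1.6 pos [0.487  0.338  0.2145] F [-0.4  0.8  0.1] gap 0.095
translation [1.145, -0.311, 0.358] turn [-0.001, -0.0, -0.0]
```

```bash
python3 -m inch '{"translation":[[0.2,-0.31,0.36],[0.6,-0.31,0.36],[1,-0.31,0.36],[1,-0.31,0.36]],"turn":[[0,0,0],[0,0,0],[0,0,0],[0,0,0]],"gripper":[0,0,0,0]}'
python3 - <<'E'
from h import *
im,d=grab('top')
e=cv2.resize(im[130:320,200:400],None,fx=3,fy=3,interpolation=cv2.INTER_CUBIC)
cv2.imwrite('pics/c1.png',np.clip(e*1.6,0,255).astype(np.uint8))
go(.519,.303,.006,-.113)
E
```

```text
t: 2.1
tool_pos: [0.5172, 0.3036, 0.1125]
eef_rot: [[-0.005, 0.113, 0.994], [-0.002, 0.994, -0.113], [-1.0, -0.002, -0.004]]
ft_force: [-0.8, 1.4, 0.3]
finger_gap: 0.0952
t 2.15 pos [0.5183 0.3039 0.1145] F [ 0.1 -0.   0.5] gap 0.0951
translation [1.085, -0.008, 0.01] turn [-0.0, -0.002, 0.001]
```

View pics/c1.png

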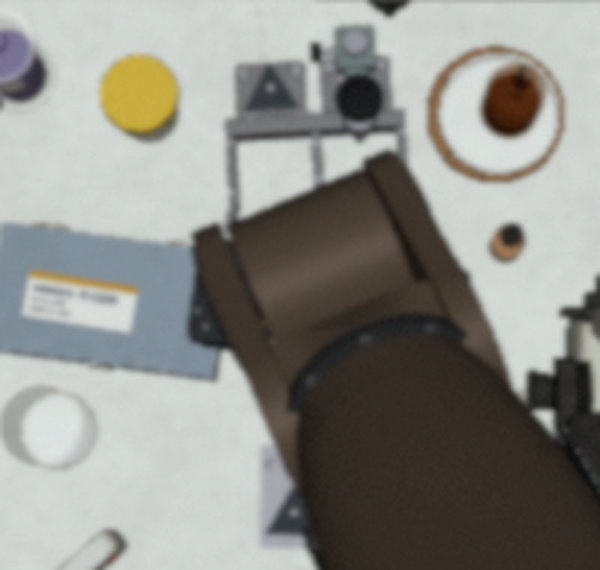

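The arm hides the block from above; the bays remain visible. Go down and grip.

```bash
python3 -m inch '{"translation":[[0.3,0,0],[0.6,0,0.01],[0.9,0,0.01],[1,0,0.01]],"turn":[[0,0,0],[0,0,0],[0,0,0],[0,0,0]],"gripper":[0,0,0,0]}'
python3 -m inch '{"translation":[[0.05,0,0],[0.08,0,0],[0.08,0,0],[0.08,0,0],[0.08,0,0]],"turn":[[0,0,0],[0,0,0],[0,0,0],[0,0,0],[0,0,0]],"gripper":[0.2,0.5,1,1,1]}' 10
python3 - <<'E'
from h import *
im,d=grab('side')
cv2.imwrite('pics/s1.png',im[60:460,120:560])
go(.6,.283,.006,.085)
E
```

```text
t: 2.65
tool_pos: [0.5202, 0.3035, 0.0151]
eef_rot: [[0.0, 0.113, 0.994], [0.0, 0.994, -0.113], [-1.0, 0.0, 0.0]]
ft_force: [-0.2, 0.0, 0.6]
finger_gap: 0.0952
t: 3.28
tool_pos: [0.5201, 0.3022, 0.007]
eef_rot: [[-0.0, 0.113, 0.994], [-0.001, 0.994, -0.113], [-1.0, -0.001, -0.0]]
ft_force: [-0.4, -2.0, 3.8]
finger_gap: 0.0519
t 3.33 pos [0.5201 0.3022 0.0071] F [-1.7 -4.2  6. ] gap 0.0518
translation [0.011, -0.101, 0.815] turn [-0.19, -0.0, 0.0]
```

View pics/s1.png

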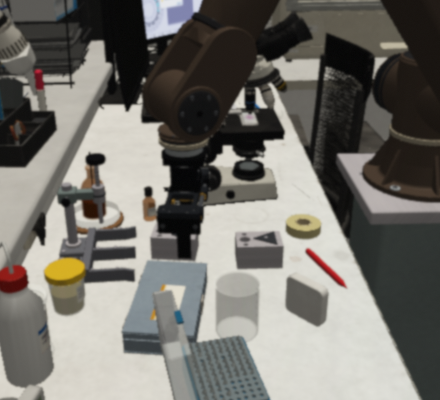

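Side view: fingers straddle the round block at crop (175,245), bystanders untouched, wrist clear of the gauge. Now align with the nest axis, then slide in.

```bash
python3 -c "
from h import *
go(.531,.2764,.007,.085)"
```

```text
t 3.33 pos [0.5201 0.3022 0.0071] F [-1.7 -4.2  6. ] gap 0.0518
translation [0.001, -0.245, 0.137] turn [-0.19, -0.0, 0.0]
```

```bash
python3 -m inch '{"translation":[[0,-0.06,0.03],[0,-0.12,0.07],[0,-0.18,0.1],[0,-0.245,0.137],[0,-0.245,0.137]],"turn":[[-0.05,0,0],[-0.1,0,0],[-0.15,0,0],[-0.19,0,0],[-0.19,0,0]],"gripper":[1,1,1,1,1]}'
python3 -c "
from h import *
go(.592,.2815,.007,.085)"
```

```text
t: 3.95
tool_pos: [0.5313, 0.2767, 0.007]
eef_rot: [[0.001, -0.085, 0.996], [0.0, 0.996, 0.085], [-1.0, 0.0, 0.001]]
ft_force: [-0.5, -0.3, 4.6]
finger_gap: 0.0522
t 3.95 pos [0.5313 0.2767 0.007 ] F [-0.5 -0.3  4.6] gap 0.0522
translation [0.001, -0.004, 0.609] turn [0.0, 0.001, -0.0]
```

```bash
python3 -m inch '{"translation":[[0,0,0.12],[0,0,0.24],[0,0,0.36],[0,0,0.48],[0,0,0.55]],"turn":[[0,0,0],[0,0,0],[0,0,0],[0,0,0],[0,0,0]],"gripper":[1,1,1,1,1]}'
python3 -m inch '{"translation":[[0,0,0],[0,0,0],[0,0,0]],"turn":[[0,0,0],[0,0,0],[0,0,0]],"gripper":[0.3,0,0]}'
python3 -c "
from h import *
go(.53,.2764,.012,.085)"
```

```text
t: 4.58
tool_pos: [0.5848, 0.2815, 0.0068]
eef_rot: [[-0.003, -0.084, 0.996], [-0.001, 0.996, 0.084], [-1.0, -0.0, -0.003]]
ft_force: [-10.0, -1.9, 9.0]
finger_gap: 0.052
t: 4.95
tool_pos: [0.5858, 0.2815, 0.0065]
eef_rot: [[0.0, -0.085, 0.996], [0.0, 0.996, 0.085], [-1.0, 0.0, 0.0]]
ft_force: [-0.3, -0.4, 0.1]
finger_gap: 0.0762
t 4.95 pos [0.5858 0.2815 0.0065] F [-0.3 -0.4  0.1] gap 0.0762
translation [-0.055, -0.003, -0.56] turn [0.0, 0.0, -0.0]
```

```bash
python3 -m inch '{"translation":[[0,0,0],[0,0,-0.3],[-0.05,0,-0.6],[-0.06,0,-0.6],[-0.06,0,-0.6]],"turn":[[0,0,0],[0,0,0],[0,0,0],[0,0,0],[0,0,0]],"gripper":[0,0,0,0.5,0.78]}'
python3 -m inch '{"translation":[[0,0,0],[0,0,0],[0,0,0.1],[0,0,0.2],[0,0,0.25]],"turn":[[0,0,0],[0,0,0],[0,0,0],[0,0,0],[0,0,0]],"gripper":[0.78,0.78,0.78,0.78,0.78]}'
python3 -c "
from h import *
go(.592,.2815,.012,.085)"
```

```text
t: 5.58
tool_pos: [0.5271, 0.2766, 0.0129]
eef_rot: [[0.001, -0.086, 0.996], [0.001, 0.996, 0.086], [-1.0, 0.0, 0.001]]
ft_force: [0.1, 0.1, 0.1]
finger_gap: 0.08
t: 6.2
tool_pos: [0.552, 0.2785, 0.0126]
eef_rot: [[0.0, -0.085, 0.996], [0.0, 0.996, 0.085], [-1.0, 0.0, 0.0]]
ft_force: [-0.1, 0.8, -1.3]
finger_gap: 0.03
t 6.2 pos [0.552  0.2785 0.0126] F [-0.1  0.8 -1.3] gap 0.03
translation [0.006, -0.004, 0.401] turn [0.0, 0.0, -0.0]
```

```bash
python3 -m inch '{"translation":[[0,0,0.08],[0,0,0.16],[0,0,0.24],[0,0,0.32],[0,0,0.37]],"turn":[[0,0,0],[0,0,0],[0,0,0],[0,0,0],[0,0,0]],"gripper":[0.78,0.78,0.78,0.78,0.78]}'
python3 -m inch '{"translation":[[0,0,0.02],[0,0,0.035],[0,0,0.05]],"turn":[[0,0,0],[0,0,0],[0,0,0]],"gripper":[0.78,0.78,0.78]}'
```

```text
t: 6.82
tool_pos: [0.5883, 0.2816, 0.0125]
eef_rot: [[-0.0, -0.085, 0.996], [0.0, 0.996, 0.085], [-1.0, 0.0, -0.0]]
ft_force: [-3.2, -0.4, -0.1]
finger_gap: 0.0206
t: 7.2
tool_pos: [0.5928, 0.2821, 0.0126]
eef_rot: [[-0.0, -0.086, 0.996], [0.0, 0.996, 0.086], [-1.0, 0.0, -0.0]]
ft_force: [-2.8, 0.1, -2.1]
finger_gap: 0.0211
```

```bash
python3 -m inch '{"translation":[[0,0,0.02],[0,0,0.03],[0,0,0.03]],"turn":[[0,0,0],[0,0,0],[0,0,0]],"gripper":[0.78,0.78,0.78]}'
python3 -m inch '{"translation":[[0,0,0.02],[0,0,0.03],[0,0,0.03]],"turn":[[0,0,0],[0,0,0],[0,0,0]],"gripper":[0.78,0.78,0.78]}'
```

```text
t: 7.58
tool_pos: [0.595, 0.2823, 0.0126]
eef_rot: [[-0.002, -0.086, 0.996], [-0.0, 0.996, 0.086], [-1.0, -0.0, -0.002]]
ft_force: [-7.4, -0.1, 0.6]
finger_gap: 0.0213
t: 7.95
tool_pos: [0.595, 0.2822, 0.0127]
eef_rot: [[-0.008, -0.086, 0.996], [-0.002, 0.996, 0.086], [-1.0, -0.001, -0.008]]
ft_force: [-22.3, -2.1, 11.5]
finger_gap: 0.0212
```

Contact: the stop is at TCP x = 0.595, exactly where a block at home predicts. Back off and go to the triangle block.

```bash
python3 -m inch '{"translation":[[0,0,-0.2],[0,0,-0.5],[-0.4,0,-0.8],[-0.8,0,-0.9],[-1,0,-1]],"turn":[[0,0,0],[0,0,0],[0,0,0],[0,0,0],[0,0,0]],"gripper":[0.78,0.78,0.5,0,0]}'
python3 -c "
from h import *
go(.375,.334,.11,.009)"
```

```text
t: 8.57
tool_pos: [0.5002, 0.2745, 0.1154]
eef_rot: [[0.005, -0.086, 0.996], [0.002, 0.996, 0.086], [-1.0, 0.001, 0.005]]
ft_force: [-0.4, 0.2, -0.7]
finger_gap: 0.0455
t 8.57 pos [0.5002 0.2745 0.1154] F [-0.4  0.2 -0.7] gap 0.0455
translation [0.049, 0.7, -1.197] turn [0.073, 0.005, -0.002]
```

```bash
python3 -m inch '{"translation":[[0,0.3,-0.5],[0,0.6,-0.9],[0,0.7,-1],[0,0.7,-1]],"turn":[[0.04,0,0],[0.073,0,0],[0.073,0,0],[0.073,0,0]],"gripper":[0,0,0,0]}'
python3 - <<'E'
from h import *
im,d=grab('top')
e=cv2.resize(im[130:330,240:400],None,fx=3.0,fy=3.0,interpolation=cv2.INTER_CUBIC)
cv2.imwrite('pics/c2.png',np.clip(e*1.6,0,255).astype(np.uint8))
go(.375,.334,.007,.009)
E
```

```text
t: 9.07
tool_pos: [0.3941, 0.3359, 0.1131]
eef_rot: [[0.002, -0.011, 1.0], [0.001, 1.0, 0.011], [-1.0, 0.001, 0.002]]
ft_force: [0.2, -0.7, 0.1]
finger_gap: 0.0859
t 9.12 pos [0.3946 0.3355 0.113 ] F [ 0.3 -0.6 -0. ] gap 0.0897
translation [1.059, -0.013, -0.198] turn [0.001, 0.001, -0.001]
```

View pics/c2.png

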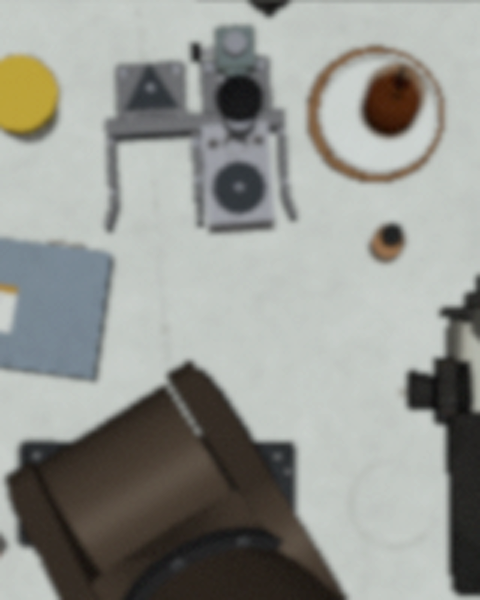

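Round block sits in the right bay against the wall (tag at crop (238,187), rear edge (208,229)–(273,225)), parallel to the rails. Descend and grip the triangle block.

```bash
python3 -m inch '{"translation":[[0.1,0,-0.2],[0.4,-0.01,-0.2],[0.7,-0.01,-0.2],[1,-0.01,-0.2],[1,-0.01,-0.2]],"turn":[[0,0,0],[0,0,0],[0,0,0],[0,0,0],[0,0,0]],"gripper":[0,0,0,0,0]}'
python3 -m inch '{"translation":[[0.05,0,0],[0.06,0,0],[0.06,0,0],[0.06,0,0],[0.06,0,0]],"turn":[[0,0,0],[0,0,0],[0,0,0],[0,0,0],[0,0,0]],"gripper":[0.2,0.5,1,1,1]}' 10
python3 - <<'E'
from h import *
im,d=load('top');g=im.max(2);P=cloud('top',d)
u=onplane('top',[240+(238+.5)/3-.5,130+187.5/3-.5],.045);print('tag',u)
Z=P[...,2];m=np.zeros(Z.shape,bool);m[172:212,300:340]=1;m&=(Z>.038)&(Z<.05)
yx=np.argwhere(m);r=cv2.minAreaRect((onplane('top',yx[:,::-1],.044)[:,:2]*1000).astype(np.float32));print(cv2.boxPoints(r).round(0).tolist())
# triangle: align on plain axis at centre x .50 ; home (.638,.354)
go(.48,.3387,.007,.085)
E
```

```text
t: 9.75
tool_pos: [0.3742, 0.333, 0.0111]
eef_rot: [[-0.002, -0.008, 1.0], [-0.002, 1.0, 0.008], [-1.0, -0.002, -0.002]]
ft_force: [0.6, 0.1, -0.4]
finger_gap: 0.0948
t: 10.38
tool_pos: [0.3734, 0.3338, 0.0069]
eef_rot: [[-0.0, -0.009, 1.0], [-0.0, 1.0, 0.009], [-1.0, -0.0, -0.0]]
ft_force: [0.0, -0.9, 4.0]
finger_gap: 0.0524
tag [[0.63354122 0.28841035 0.045     ]]
[[603.0, 312.0], [607.0, 260.0], [685.0, 267.0], [681.0, 318.0]]
t 10.38 pos [0.3734 0.3338 0.0069] F [ 0.  -0.9  4. ] gap 0.0524
translation [-0.001, 0.039, 1.066] turn [-0.072, -0.0, 0.0]
```

Round block measures centre (0.644, 0.289), yaw 0.09, within about 3 mm of home. The slide box bars the open fingers at x > 0.48, so I grip only up to x ≈ 0.456, then push from behind.

```bash
python3 -m inch '{"translation":[[0,0,0.15],[0,0.01,0.35],[0,0.02,0.55],[0,0.03,0.75],[0,0.04,0.83]],"turn":[[-0.01,0,0],[-0.03,0,0],[-0.05,0,0],[-0.073,0,0],[-0.073,0,0]],"gripper":[1,1,1,1,1]}'
python3 -m inch '{"translation":[[0,0,0],[0,0,0],[0,0,0],[0,0,0]],"turn":[[0,0,0],[0,0,0],[0,0,0],[0,0,0]],"gripper":[1,0.3,0.3,0.3]}'
python3 -c "
from h import *
go(.39,.333,.012,.085)"
```

```text
t: 11.0
tool_pos: [0.4564, 0.3385, 0.0068]
eef_rot: [[-0.002, -0.085, 0.996], [-0.001, 0.996, 0.085], [-1.0, -0.0, -0.002]]
ft_force: [-7.2, -0.9, 9.0]
finger_gap: 0.0519
t: 11.5
tool_pos: [0.4564, 0.3388, 0.0066]
eef_rot: [[-0.0, -0.086, 0.996], [0.0, 0.996, 0.086], [-1.0, 0.0, -0.0]]
ft_force: [0.5, 0.3, 0.4]
finger_gap: 0.0662
t 11.5 pos [0.4564 0.3388 0.0066] F [0.5 0.3 0.4] gap 0.0662
translation [-0.054, -0.001, -0.666] turn [0.001, -0.0, -0.0]
```

```bash
python3 -m inch '{"translation":[[0,0,-0.2],[-0.03,0,-0.4],[-0.06,0,-0.6],[-0.06,0,-0.6],[-0.06,0,-0.6]],"turn":[[0,0,0],[0,0,0],[0,0,0],[0,0,0],[0,0,0]],"gripper":[0.3,0.3,0.3,0.5,0.78]}'
python3 -m inch '{"translation":[[0,0,0],[0,0,0],[0,0,0],[0,0,0.1],[0,0,0.2]],"turn":[[0,0,0],[0,0,0],[0,0,0],[0,0,0],[0,0,0]],"gripper":[0.78,0.78,0.78,0.78,0.78]}'
python3 -m inch '{"translation":[[0,0,0.12],[0,0,0.24],[0,0,0.36],[0,0,0.48],[0,0,0.6]],"turn":[[0,0,0],[0,0,0],[0,0,0],[0,0,0],[0,0,0]],"gripper":[0.78,0.78,0.78,0.78,0.78]}'
python3 - <<'E'
from h import *
im,d=grab('side')
e=cv2.resize(im[180:400,160:460],None,fx=2,fy=2,interpolation=cv2.INTER_CUBIC)
cv2.imwrite('pics/s2.png',np.clip(e*1.2,0,255).astype(np.uint8))
go(.589,.3498,.012,.085)
E
```

```text
t: 12.12
tool_pos: [0.3976, 0.334, 0.0127]
eef_rot: [[0.001, -0.086, 0.996], [0.001, 0.996, 0.086], [-1.0, 0.0, 0.001]]
ft_force: [-0.1, -0.7, -0.0]
finger_gap: 0.0521
t: 12.75
tool_pos: [0.4177, 0.3355, 0.0127]
eef_rot: [[0.0, -0.086, 0.996], [0.0, 0.996, 0.086], [-1.0, 0.0, 0.0]]
ft_force: [0.3, 0.1, 0.2]
finger_gap: 0.0209
t: 13.38
tool_pos: [0.4766, 0.3402, 0.0126]
eef_rot: [[-0.002, -0.085, 0.996], [-0.001, 0.996, 0.085], [-1.0, -0.001, -0.002]]
ft_force: [-4.3, -0.6, 2.9]
finger_gap: 0.0208
t 13.43 pos [0.4784 0.3405 0.0127] F [ 0.5 -0.  -0.2] gap 0.0211
translation [0.007, -0.002, 1.11] turn [0.0, 0.0, -0.0]
```

View pics/s2.png

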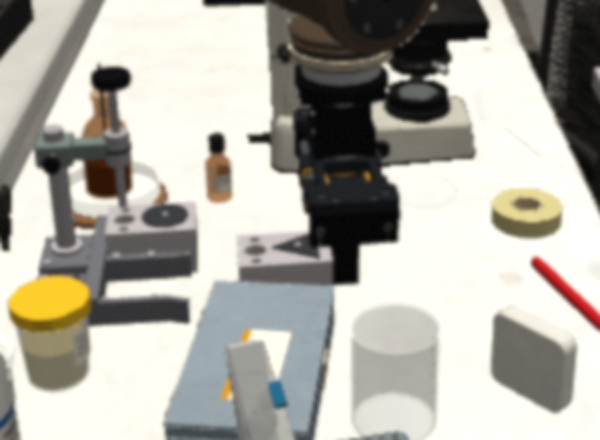

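Side view: triangle block straight ahead of the fingers at (285,257), beside the slide box with clearance; round block seated with the rod over its bore. Keep pushing.

```bash
python3 -m inch '{"translation":[[0,0,0.12],[0,0,0.24],[0,0,0.36],[0,0,0.48],[0,0,0.6]],"turn":[[0,0,0],[0,0,0],[0,0,0],[0,0,0],[0,0,0]],"gripper":[0.78,0.78,0.78,0.78,0.78]}'
python3 -m inch '{"translation":[[0,0,0.1],[0,0,0.2],[0,0,0.3],[0,0,0.38],[0,0,0.42]],"turn":[[0,0,0],[0,0,0],[0,0,0],[0,0,0],[0,0,0]],"gripper":[0.78,0.78,0.78,0.78,0.78]}'
python3 -m inch '{"translation":[[0,0,0.03],[0,0,0.06],[0,0,0.07],[0,0,0.07]],"turn":[[0,0,0],[0,0,0],[0,0,0],[0,0,0]],"gripper":[0.78,0.78,0.78,0.78]}'
```

```text
t: 14.05
tool_pos: [0.5371, 0.3456, 0.0125]
eef_rot: [[-0.0, -0.086, 0.996], [0.0, 0.996, 0.086], [-1.0, 0.0, -0.0]]
ft_force: [-2.8, -0.7, -0.8]
finger_gap: 0.0212
t: 14.68
tool_pos: [0.5785, 0.3492, 0.0127]
eef_rot: [[-0.0, -0.085, 0.996], [0.0, 0.996, 0.085], [-1.0, 0.0, 0.0]]
ft_force: [-4.4, 0.4, 0.9]
finger_gap: 0.0207
t: 15.18
tool_pos: [0.5852, 0.3498, 0.0127]
eef_rot: [[0.0, -0.086, 0.996], [0.0, 0.996, 0.086], [-1.0, 0.0, 0.0]]
ft_force: [-1.3, -0.1, -1.5]
finger_gap: 0.0214
```

```bash
python3 -m inch '{"translation":[[0,0,0.02],[0,0,0.04],[0,0,0.05],[0,0,0.05]],"turn":[[0,0,0],[0,0,0],[0,0,0],[0,0,0]],"gripper":[0.78,0.78,0.78,0.78]}'
python3 -m inch '{"translation":[[0,0,0.01],[0,0,0.02],[0,0,0.02]],"turn":[[0,0,0],[0,0,0],[0,0,0]],"gripper":[0.78,0.78,0.78]}'
```

```text
t: 15.68
tool_pos: [0.5901, 0.3502, 0.0127]
eef_rot: [[0.0, -0.085, 0.996], [0.0, 0.996, 0.085], [-1.0, 0.0, 0.0]]
ft_force: [-2.9, 0.3, 0.7]
finger_gap: 0.0211
t: 16.05
tool_pos: [0.5902, 0.3502, 0.0127]
eef_rot: [[-0.004, -0.086, 0.996], [-0.001, 0.996, 0.086], [-1.0, -0.001, -0.004]]
ft_force: [-13.0, -0.3, 6.2]
finger_gap: 0.0207
```

Seated at the expected stop. Back off, rise and check both from above.

```bash
python3 -m inch '{"translation":[[0,0,-0.2],[0,0,-0.6],[-0.3,0,-0.9],[-0.8,0,-1],[-1,0,-1]],"turn":[[0,0,0],[0,0,0],[0,0,0],[0,0,0],[0,0,0]],"gripper":[0.78,0.78,0.78,0.78,1]}'
python3 -m inch '{"translation":[[-0.3,0,-0.4],[-0.8,0,-0.8],[-1,0,-1],[-1,0,-1]],"turn":[[0,0,0],[0,0,0],[0,0,0],[0,0,0]],"gripper":[1,1,1,1]}'
python3 - <<'E'
from h import *
im,d=grab('top');P=cloud('top',d);Z=P[...,2]
e=cv2.resize(im[130:230,260:360],None,fx=5,fy=5,interpolation=cv2.INTER_CUBIC)
cv2.imwrite('pics/c3.png',np.clip(e*1.6,0,255).astype(np.uint8))
for a,b in((305,336),(274,308)):
    m=np.zeros(Z.shape,bool);m[172:212,a:b]=1;m&=(Z>.037)&(Z<.05)
    k,l,st,_=cv2.connectedComponentsWithStats(m.astype(np.uint8));m=l==1+np.argmax(st[1:,4])
    yx=np.argwhere(m);r=cv2.minAreaRect((onplane('top',yx[:,::-1],.044)[:,:2]*1000).astype(np.float32));print(cv2.boxPoints(r).round(0).tolist(),np.round(r[0]))
go(.668,.288,.24,.085)
E
```

```text
t: 16.68
tool_pos: [0.4931, 0.3425, 0.1158]
eef_rot: [[0.004, -0.086, 0.996], [0.002, 0.996, 0.086], [-1.0, 0.002, 0.005]]
ft_force: [-0.2, -0.1, -0.6]
finger_gap: 0.0153
t: 17.18
tool_pos: [0.3929, 0.3338, 0.2147]
eef_rot: [[0.004, -0.087, 0.996], [0.003, 0.996, 0.087], [-1.0, 0.002, 0.005]]
ft_force: [0.0, -0.3, 0.2]
finger_gap: 0.0003
[[602.0, 312.0], [607.0, 260.0], [685.0, 267.0], [681.0, 318.0]] [644. 289.]
[[598.0, 379.0], [603.0, 328.0], [682.0, 334.0], [677.0, 386.0]] [640. 357.]
t 17.23 pos [0.3933 0.3336 0.2134] F [1.2 0.5 0.1] gap 0.0003
translation [-0.259, -0.691, 2.698] turn [0.001, 0.003, -0.001]
```

View pics/c3.png

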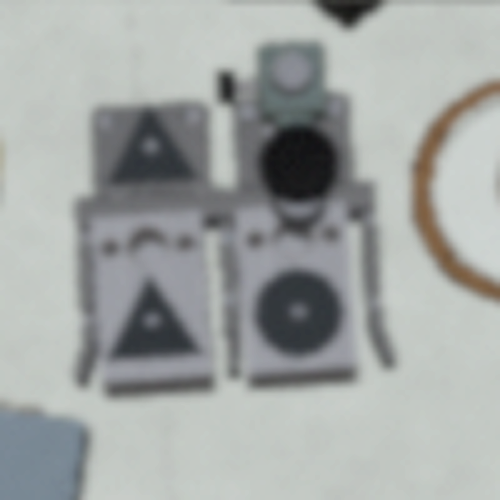

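Both blocks are against the back wall, roughly central between the rails (rear edges at crop v≈385 and 375), tags matching. Round (0.644, 0.289), triangle (0.640, 0.357), about 3 mm from my home estimates. Now over the knob with shut fingers.

```bash
python3 -m inch '{"translation":[[-0.2,-0.1,0.3],[-0.26,-0.2,0.6],[-0.26,-0.3,0.9],[-0.26,-0.35,1]],"turn":[[0,0,0],[0,0,0],[0,0,0],[0,0,0]],"gripper":[1,1,1,1]}'
python3 -m inch '{"translation":[[0,-0.12,0.4],[0,-0.24,0.7],[0,-0.34,1],[0,-0.34,1]],"turn":[[0,0,0],[0,0,0],[0,0,0],[0,0,0]],"gripper":[1,1,1,1]}'
python3 -c "
from h import *
go(.668,.288,.2,.085)"
```

```text
t: 17.73
tool_pos: [0.4974, 0.3062, 0.2369]
eef_rot: [[-0.001, -0.084, 0.996], [-0.001, 0.996, 0.084], [-1.0, -0.001, -0.001]]
ft_force: [-0.3, -0.4, -0.2]
finger_gap: 0.0006
t: 18.23
tool_pos: [0.5991, 0.2808, 0.2369]
eef_rot: [[-0.001, -0.084, 0.996], [-0.001, 0.996, 0.084], [-1.0, -0.0, -0.001]]
ft_force: [-0.5, -0.5, 0.2]
finger_gap: 0.0006
t 18.23 pos [0.5991 0.2808 0.2369] F [-0.5 -0.5  0.2] gap 0.0006
translation [0.368, 0.014, 0.693] turn [-0.001, -0.001, 0.0]
```

```bash
python3 -m inch '{"translation":[[0,0.01,0.35],[0,0.01,0.69],[0.15,0.01,0.69],[0.35,0.01,0.69],[0.42,0.01,0.69]],"turn":[[0,0,0],[0,0,0],[0,0,0],[0,0,0],[0,0,0]],"gripper":[1,1,1,1,1]}'
python3 - <<'E'
from h import *
im,d=grab('side')
e=cv2.resize(im[170:340,150:350],None,fx=3,fy=3,interpolation=cv2.INTER_CUBIC)
cv2.imwrite('pics/s3.png',np.clip(e*1.2,0,255).astype(np.uint8))
go(.668,.288,.145,.085)
E
```

```text
t: 18.85
tool_pos: [0.6648, 0.2887, 0.1946]
eef_rot: [[-0.003, -0.086, 0.996], [-0.001, 0.996, 0.086], [-1.0, -0.001, -0.003]]
ft_force: [0.7, -0.6, -0.5]
finger_gap: 0.0006
t 18.9 pos [0.665  0.2887 0.1946] F [ 1.3  0.2 -0. ] gap 0.0009
translation [0.496, -0.009, 0.031] turn [0.001, -0.003, 0.001]
```

View pics/s3.png

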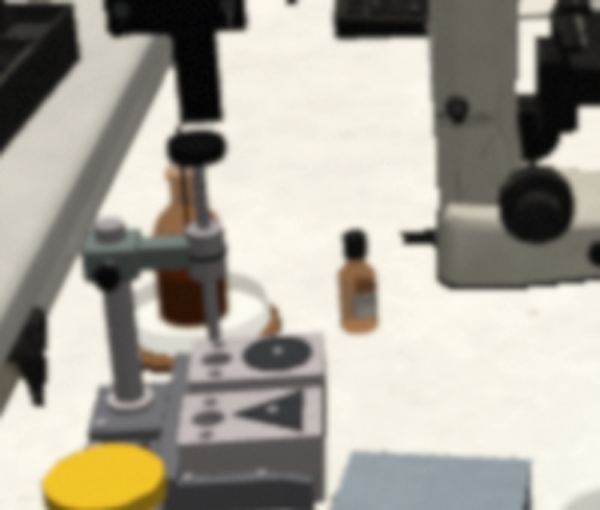

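The shut fingers are right above the knob (200,120–135), and the rod's tip (213,340) points at the bore (217,358). Press.

```bash
python3 -m inch '{"translation":[[0.08,0,0.02],[0.12,0,0.02],[0.17,0,0.02],[0.2,0,0.02]],"turn":[[0,0,0],[0,0,0],[0,0,0],[0,0,0]],"gripper":[1,1,1,1]}'
python3 -m inch '{"translation":[[0.04,0,0],[0.08,0,0],[0.13,0,0],[0.18,0,0],[0.22,0,0]],"turn":[[0,0,0],[0,0,0],[0,0,0],[0,0,0],[0,0,0]],"gripper":[1,1,1,1,1]}'
python3 -c "
from h import *
go(.668,.288,.143,.085)"
```

```text
t: 19.4
tool_pos: [0.6686, 0.2888, 0.1768]
eef_rot: [[0.0, -0.085, 0.996], [0.0, 0.996, 0.085], [-1.0, 0.0, 0.0]]
ft_force: [-0.9, 0.1, 3.2]
finger_gap: 0.0001
t: 20.02
tool_pos: [0.6687, 0.2887, 0.1544]
eef_rot: [[0.0, -0.085, 0.996], [0.0, 0.996, 0.085], [-1.0, 0.0, 0.0]]
ft_force: [-1.0, -0.0, 4.4]
finger_gap: 0.0003
t 20.02 pos [0.6687 0.2887 0.1544] F [-1.  -0.   4.4] gap 0.0003
translation [0.114, -0.007, -0.007] turn [0.001, 0.0, -0.0]
```

```bash
python3 -m inch '{"translation":[[0.04,0,0],[0.08,0,0],[0.1,0,0],[0.11,0,0],[0.11,0,0]],"turn":[[0,0,0],[0,0,0],[0,0,0],[0,0,0],[0,0,0]],"gripper":[1,1,1,1,1]}'
python3 -m inch '{"translation":[[0.01,0,0],[0.02,0,0],[0.02,0,0]],"turn":[[0,0,0],[0,0,0],[0,0,0]],"gripper":[1,1,1]}'
```

```text
t: 20.65
tool_pos: [0.6687, 0.2888, 0.1437]
eef_rot: [[0.0, -0.085, 0.996], [0.0, 0.996, 0.085], [-1.0, 0.0, 0.0]]
ft_force: [-1.3, 0.5, 5.8]
finger_gap: 0.0006
t: 21.02
tool_pos: [0.6687, 0.2888, 0.1427]
eef_rot: [[0.001, -0.086, 0.996], [0.0, 0.996, 0.086], [-1.0, 0.0, 0.001]]
ft_force: [-3.3, -0.5, 12.2]
finger_gap: 0.0003
```

Bottomed out at z = 0.1427 (about 40 mm of travel), 12 N. Hold for over 2 s, then let it rise.

```bash
for i in 1 2 3 4; do python3 -m inch '{"translation":[[0,0,0],[0,0,0],[0,0,0],[0,0,0],[0,0,0]],"turn":[[0,0,0],[0,0,0],[0,0,0],[0,0,0],[0,0,0]],"gripper":[1,1,1,1,1]}' | grep -E 't:|_pos|force'; done
python3 -m inch '{"translation":[[-0.05,0,0],[-0.15,0,0],[-0.25,0,0],[-0.35,0,0],[-0.45,0,0]],"turn":[[0,0,0],[0,0,0],[0,0,0],[0,0,0],[0,0,0]],"gripper":[1,1,1,1,1]}'
python3 -m inch '{"translation":[[-0.2,0,0],[-0.4,0,0],[-0.4,0,-0.3],[-0.4,0,-0.7],[-0.4,0,-1]],"turn":[[0,0,0],[0,0,0],[0,0,0],[0,0,0],[0,0,0]],"gripper":[1,1,1,1,1]}'
python3 -m inch '{"translation":[[0,0,-0.3],[0,0,-0.6],[0,0,-0.9],[0,0,-1],[0,0,-1]],"turn":[[0,0,0],[0,0,0],[0,0,0],[0,0,0],[0,0,0]],"gripper":[1,1,1,1,1]}'
python3 -m inch '{"translation":[[0,0,-0.2],[0,0,-0.4],[0,0,-0.5],[0,0,-0.5]],"turn":[[0,0,0],[0,0,0],[0,0,0],[0,0,0]],"gripper":[1,1,1,1]}'
python3 - <<'E'
from h import *
im0=cv2.imread('pics/top0.png');im,d=grab('top','top1.png');P=cloud('top',d);Z=P[...,2]
for a,b in((305,336),(274,308)):
    m=np.zeros(Z.shape,bool);m[172:212,a:b]=1;m&=(Z>.037)&(Z<.05)
    k,l,st,_=cv2.connectedComponentsWithStats(m.astype(np.uint8));m=l==1+np.argmax(st[1:,4])
    yx=np.argwhere(m);r=cv2.minAreaRect((onplane('top',yx[:,::-1],.044)[:,:2]*1000).astype(np.float32));print(cv2.boxPoints(r).round(0).tolist(),np.round(r[0]))
m=(Z>.15)&(Z<.2);m[:150]=0;m[180:]=0;m[:,:300]=0;m[:,340:]=0
print('knob z',np.nanpercentile(Z[m],[10,50,90]),m.sum(),arm.observe()['tool_pos'])
E
```

```text
t: 21.65
tool_pos: [0.6687, 0.2888, 0.1427]
eef_rot: [[0.001, -0.086, 0.996], [0.0, 0.996, 0.086], [-1.0, 0.0, 0.001]]
ft_force: [-3.6, -0.5, 11.2]
t: 22.28
tool_pos: [0.6687, 0.2888, 0.1428]
eef_rot: [[0.001, -0.086, 0.996], [0.0, 0.996, 0.086], [-1.0, 0.0, 0.001]]
ft_force: [-4.2, -0.3, 11.7]
t: 22.9
tool_pos: [0.6687, 0.2888, 0.1428]
eef_rot: [[0.001, -0.086, 0.996], [0.0, 0.996, 0.086], [-1.0, 0.0, 0.001]]
ft_force: [-3.8, -0.6, 12.0]
t: 23.52
tool_pos: [0.6687, 0.2888, 0.1428]
eef_rot: [[0.001, -0.086, 0.996], [0.0, 0.996, 0.086], [-1.0, 0.0, 0.001]]
ft_force: [-3.6, -0.0, 10.6]
t: 24.15
tool_pos: [0.6686, 0.2885, 0.1871]
eef_rot: [[-0.0, -0.085, 0.996], [-0.0, 0.996, 0.085], [-1.0, -0.0, -0.0]]
ft_force: [-1.2, -0.7, 1.0]
finger_gap: 0.0003
t: 24.78
tool_pos: [0.5674, 0.2797, 0.2267]
eef_rot: [[-0.001, -0.086, 0.996], [-0.001, 0.996, 0.086], [-1.0, -0.0, -0.001]]
ft_force: [0.5, 0.1, 0.1]
finger_gap: 0.0006
t: 25.4
tool_pos: [0.4696, 0.2716, 0.227]
eef_rot: [[0.001, -0.086, 0.996], [0.0, 0.996, 0.086], [-1.0, 0.0, 0.001]]
ft_force: [-0.2, 0.2, 0.3]
finger_gap: 0.0004
t: 25.9
tool_pos: [0.42, 0.2674, 0.2268]
eef_rot: [[0.0, -0.086, 0.996], [0.0, 0.996, 0.086], [-1.0, 0.0, 0.0]]
ft_force: [0.5, -1.0, 0.6]
finger_gap: 0.0003
[[603.0, 312.0], [608.0, 260.0], [685.0, 267.0], [681.0, 318.0]] [644. 289.]
[[598.0, 379.0], [602.0, 327.0], [682.0, 334.0], [677.0, 386.0]] [640. 357.]
knob z [0.1786841  0.18240236 0.18558548] 205 [0.42030598 0.26746519 0.22674499]
```

View pics/top1.png

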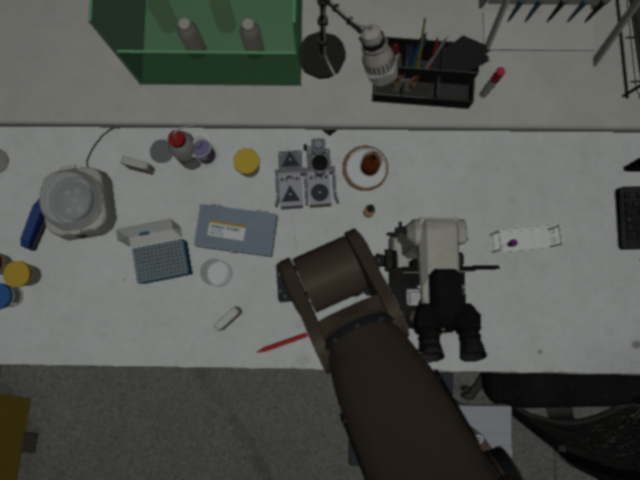

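Both blocks are in their bays (290,187 and 319,187) and the knob is up at 182 mm. Beaker, timer, marker and bottle are at their original pixels. The tape roll is hidden under the high arm, but nothing went near it. Hand in.

```bash
python3 -c "
from workcell import arm
arm.sign_off()"
```

```text
the job is handed in; nothing more can be done
```

I handed the job in at about 26 s with both blocks seated. I gripped each block low, slid it into line with its bay, and pushed it from behind to the back wall: the round-tag block into the gauge nest, the triangle-tag block into the plain nest. I then pressed the gauge rod until it bottomed out (knob at 0.1428 m, about 40 mm of travel, about 12 N), held it for about 2.5 s and let it rise.

**Last checks, from the top view:**
- **Round block:** centre (0.644, 0.289), yaw about 0.09 rad.
- **Triangle block:** centre (0.640, 0.357), with nearly the same yaw as the round block and the nest, which I put at about 0.085 rad.
- **Knob:** back up at 182 mm; the robot was clear of everything, with no significant force on the tool.
- **Bystanders:** the beaker, timer, marker and oil bottle looked unmoved by eye. The tape roll was hidden under the raised arm in the last picture, so I could not check it, but nothing went near it.

**One disagreement:** both blocks read about 3 mm to the left of the home points I worked out from the knob and rails. That is inside the 6 mm tolerance and about what the rail play and calibration allow. The forward stops were at the expected places to within about 1 mm, so I left the blocks as they were.

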